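# Fill a double-lidded tin and lift off its outer lid

## Task

Tip the sweets out of the small open-ended tray into the open tin without the gripper touching the sweets, then stand the empty tray back on the table. Then take the nested pair of lids by the inner lid's knob, which stands up through the outer lid's collar, lower both together onto the tin so that the inner lid is fully seated in its mouth, and let go. Finally grip the collar and lift the outer lid alone straight up, leaving the inner lid undisturbed in the tin, and finish while still holding the outer lid level over the tin, about 10 cm above where it lay, ready for the inner lid to be taped; leave the tin where it stands and the things around it alone.

Things in the scene. Friction and masses are not known exactly. Their poses are not given: they have to be found in the camera images.
- tin: Open round steel tin, loose, about 0.7 kg, 112 mm outer diameter (two thin beads make it 114 mm), 80 mm high, wall 4 mm (mouth 104 mm), inner floor at 4 mm. Origin: centre of its underside; z up along its axis.
- tin_rim (a point): Centre of the tin's mouth, level with the rim, 80 mm above the tin's origin.
- inner_lid: Steel inner lid, 0.15 kg: plug 98 mm across, 12 mm high (foot tapered to 88 mm), on it a 4 mm flange 114 mm across that rests on the tin's rim, and a black upright round knob 20 mm across. Origin: centre of the plug's underside, z up its axis; seated, it is 68 mm above the tin's origin. At the start it stands on the table under the outer lid, only the knob showing.
- knob_top (a point): Centre of the top of the inner lid's knob, 74 mm above the inner lid's origin. The upper 28 mm of the knob stand free above the outer lid's collar while the lids are nested: that is where to pinch it.
- outer_lid: Steel outer lid, 0.14 kg: round cover 128 mm across, 14 mm skirt (122 mm inside), central hole 32 mm, round it an upright collar 46 mm across, 27 mm high. Lies loose on the inner lid's flange: lifting the knob carries both. Origin: centre of the skirt's lower edge, z up its axis; cover top at 17 mm, collar top at 44 mm. Nested, 2 mm above the inner lid's origin.
- collar_top (a point): Centre of the collar's top edge, 44 mm above the outer lid's origin. The collar is gripped from outside, with the inner knob rising 28 mm above its top between the fingers.
- tray: Loose aluminium tray, 0.16 kg: floor 3 mm thick, 113 x 62 mm (56 inside), walls 24 mm high on three sides, open mouth at its +x end. 43 mm behind the back wall, on a flat 4 mm tongue, an upright black grip plate, 12 mm thick along x, 36 mm wide, 60 mm high. Origin on the underside, 60 mm behind the mouth edge; z up. Tilted 45 to 60 degrees, mouth down, the sweets slide off.
- tray_grip (a point): Centre of the grip plate 40 mm above the table, 102 mm behind the tray's origin; the plate is gripped across its 12 mm, along the tray's x axis.
- tray_mouth (a point): Middle of the floor's front edge at the open mouth, 60 mm ahead of the tray's origin, 3 mm above its underside.
- sweet_1: One of three paper-coloured wrapped sweets, rounded rigid blocks 22 x 22 x 16 mm, about 12 g, lying in the tray at the start. Origin: centre of its underside as it lies at the start.
- sweet_2: One of three paper-coloured wrapped sweets, rounded rigid blocks 22 x 22 x 16 mm, about 12 g, lying in the tray at the start. Origin: centre of its underside as it lies at the start.
- sweet_3: One of three paper-coloured wrapped sweets, rounded rigid blocks 22 x 22 x 16 mm, about 12 g, lying in the tray at the start. Origin: centre of its underside as it lies at the start.
- bag_roll_stand: Obstacle: fixed steel stand with two bag rolls, 443 mm high, 332 mm along its x, 417 mm along its y; the rolls hang 277 to 443 mm above the table. Its +x side faces the robot; the table's near edge runs along its y, about 0.34 m in front of its origin. Pull the arm back to pass between it and the robot. Origin: middle of its foot.
- mikan_cup_1: Bystander: sealed dessert cup, 88 mm across, 63 mm high, beside the bottles. Origin: centre of its underside. Leave alone.
- tape_roll_1: Bystander: roll of adhesive tape lying flat, 104 mm across, 18 mm high. Origin: centre of its underside. Leave alone.
- gold_jar_1: Bystander: jar with a gold lid, 72 mm across, 82 mm high. Origin: centre of its underside. Leave alone.
Things that resemble listed ones, but are neither listed nor needed, are in the scene too. What is shaped like the outer_lid but blue is not meant.

How it is judged:
On the way, in this order (a step that is already met when the one before it is completed fails the run):
1. all three sweets are in the tin (horizontal distance between each of sweet_1, sweet_2, sweet_3 and tin below 0.052 m and z of each of sweet_1, sweet_2, sweet_3 in the frame of tin below 0.068 m), for 0.2 s.
2. the empty tray stands on the table again, let go (height (world z) of tray below 0.008 m and angle between tray's own z axis and vertical below 0.1 rad and contact force between the fingers and tray below 0.2 N), for 0.2 s.
3. both lids sit nested on the tin, the inner lid seated and let go (z of inner_lid in the frame of tin between 0.064 and 0.0715 m and horizontal distance between inner_lid and tin below 0.007 m and angle between inner_lid's own z axis and vertical below 0.08 rad and z of outer_lid in the frame of inner_lid below 0.01 m and horizontal distance between outer_lid and inner_lid below 0.012 m and contact force between the fingers and inner_lid below 0.2 N), for 0.2 s.
At the end, for the whole second after the job is handed in: Outer lid held level (0.2 rad) and still, within 60 mm of the tin's axis, 75 to 180 mm above the inner lid; inner lid seated (within 3.5 mm in height, 7 mm sideways, 0.08 rad) and untouched; three sweets in the tin; tin upright; tray level on the table (all of step 1 and height (world z) of tray below 0.008 m and angle between tray's own z axis and vertical below 0.1 rad and z of inner_lid in the frame of tin between 0.064 and 0.0715 m and horizontal distance between inner_lid and tin below 0.007 m and angle between inner_lid's own z axis and vertical below 0.08 rad and linear speed of each of tray, outer_lid below 0.03 m/s and angle between tin's own z axis and vertical below 0.05 rad and height (world z) of tin below 0.005 m and z of outer_lid in the frame of inner_lid between 0.075 and 0.18 m and horizontal distance between outer_lid and tin below 0.06 m and angle between outer_lid's own z axis and vertical below 0.2 rad and contact force between the fingers and outer_lid above 1 N and contact force between outer_lid and inner_lid below 0.1 N and contact force between outer_lid and tin below 0.1 N and contact force between each of the arm, the fingers and inner_lid below 0.2 N); the arm keeps its last pose, push and grip.
It fails at once if the gripper touches a sweet (contact force between the fingers and sweet_1 above 0.3 N or contact force between the fingers and sweet_2 above 0.3 N or contact force between the fingers and sweet_3 above 0.3 N).
It fails at once if the lids come apart while the inner lid is not seated in the tin (not (z of outer_lid in the frame of inner_lid below 0.01 m and horizontal distance between outer_lid and inner_lid below 0.012 m) and not (z of inner_lid in the frame of tin below 0.075 m and horizontal distance between inner_lid and tin below 0.012 m)).
It fails at once if the tin is pushed away (over 30 mm) or tipped (distance of tin from where it was at the start of the episode above 0.03 m or angle between tin's own z axis and vertical above 0.25 rad).
It fails at once if a bystander is moved more than 20 mm (distance of any of mikan_cup_1, tape_roll_1, gold_jar_1 from where it was at the start of the episode above 0.02 m).
It also fails if it takes over 72 s, if anything falls off the work surface, if the arm or the gripper's body presses on something with over 40 N, if the wrist force passes 120 N, or if a joint passes its speed limit or range.

## Robot

A 7-joint arm with a two-finger parallel gripper is mounted at the origin on a cart in front of the work surface, level with it; the furniture and walls round the work are solid. World frame = base frame: x ahead of the robot, y to its left, z up, the work surface at z = 0. Lengths are in m, angles in rad, forces in N, time in s.
With the tool pointing down it reaches from about 0.4 to 0.85 m from the base axis. Payload 10.4 kg.
Tool frame: the origin (TCP) lies on the centre line of the jaws, within the pads' length; the fingertips stand 11 mm ahead of it and the grasp point (between the pads) lies 8 mm behind it; z points along the fingers, y is the line along which they close (so a half turn about z gives the same grasp; the last joint's range is limited). The gripper opens to 87 mm and grips with 3 to 60 N. Pads are 19 mm wide; open, the fingers measure 117 mm over their backs; the gripper's body (75 mm by 190 mm) begins 51 mm behind the grasp point.
Start: joints at [1.18, 0.332, -0.065, 1.46, 0.022, 1.35, -0.088], TCP at [0.225, -0.583, 0.234] pointing down, gripper open.
Joint ranges: [-2.6, 2.6], [-0.5, 2.12], [-1.47, 1.34], [0.16, 2.42], [-1.27, 4.41], [0.06, 2.06], [-2.6, 2.6]. Speed limits (rad/s): [2.22, 2.22, 2.79, 2.79, 3.14, 3.14, 3.14].

## Interface

Orientations are given as a unit quaternion [x, y, z, w].
In Python, from bench import r gives the robot as it stands.
- The arm moves only by the shell command python3 -m pendant 'ROWS' [OPENING] [FORCE]. ROWS is JSON, a list of rows, each a list of 4 numbers: the shift along the tool's x, y, z in m, then the turn about the tool's z in rad. A call has 1 to 8 rows; each row shifts and turns the commanded pose from where the row before left it, along the tool's axes as they then stand; what a row does not reach is not made up. A row lasts 1/12 s, in which the tool goes at most 41.7 mm and 7.16 degrees, less where a joint would pass 70% of its speed; a pose out of reach is approached as far as the arm can. A call with a gripper value outside its range is refused whole. OPENING is the opening, from 0 (shut) to 1 (fully open), set as the call begins (- or left out, the last holds). The fingers move at their own pace and stop on an object; FORCE is the grip in N (left out, the last holds). Time passes only in rows, so rows that do not move let the fingers close. It gives the time, the measured TCP pose, the force, the opening and the grip force at its end, in the units of the state.
- r.read_state(): the state, without advancing time (a new reading comes with each control period).
- r.camera(name): name is "side" or "top"; returns a dict with "img" (420x560x3 uint8, red, green, blue), "camera_matrix" (3x3 intrinsics, pixels), "xyz" and "attitude" of the camera in the world. Camera axes: x right, y down, z forward; pixel columns grow to the right and rows downward; lengths in m; the calibration is good to about 2 mm. A picture is of the moment at which its call begins. There is no depth.
- r.close_job(): hands the job in; it is judged then, once.
Trained networks look in the newest picture that a camera, given by its name, has taken for a name from the list of things; names that differ only in an ending like _2 or _b are one class to them, and where a whole thing is asked for, a point or a joint stands for the part that bears it (a point fixed in the world has none). Each returns a list of dicts, best first, with "score" (0 to 1); they miss things now and then, are a little off and sometimes report something else, mostly with a low value. They report only what shows in the picture. A call takes as long as a camera call. They do not tell look-alikes from the thing itself.
- r.outline_of(thing, camera): "mask" (420x560 bool, what is visible of it) and "bbox" ([centre column, centre row, width, height] in pixels, round what is visible of it).
The state is a dict: "time": time; "joint_positions": joint angles; "joint_vel": joint speeds; "joint_torque": joint torques, N m; "ee_pos": TCP position; "eef_rot": TCP orientation; "ft_force": force on the tool from outside, world axes, zero at the start; "torque": the same for the moment, N m; "width": finger opening in m; "grip_force": force on a finger pad.
Only numpy, scipy, OpenCV 4.12 (cv2) and the standard library are available. Lean on these libraries where they do the work, as an engineer would, in place of code of your own. Each camera call takes 0.05 s, during which the arm holds its last target. There are 200 camera calls.

## Working session

There is one attempt and no reset: what is moved stays moved. The work goes in short steps, Python scripts to look and compute and a shell command to move; the robot and the scene stay as the last step left them, time stands still between calls to the robot, and variables do not carry over. Pictures are saved under pics/ and viewed, at most 10 in all, crops included, and the job is handed in when it is done.

```bash
ls; mkdir -p pics
cat > h.py <<'E'
import numpy as np,cv2
from scipy.spatial.transform import Rotation as R
from bench import r
def cam(n):
    c=r.camera(n); a=np.array(c["attitude"])
    c["R"]=a if a.shape==(3,3) else R.from_quat(a).as_matrix()
    c["p"]=np.array(c["xyz"]);c["K"]=np.array(c["camera_matrix"]);return c
def onz(c,uv,z):
    d=c["R"]@np.linalg.inv(c["K"])@np.array([uv[0],uv[1],1.]);return c["p"]+d*(z-c["p"][2])/d[2]
def proj(c,P):
    q=c["K"]@(c["R"].T@(np.array(P)-c["p"]));return q[:2]/q[2]
E
python3 - <<'E'
from h import *
for n in("side","top"):
    c=cam(n);cv2.imwrite(f"pics/{n}0.png",c["img"][:,:,::-1]);print(n,c["p"],c["R"].round(3).tolist(),c["K"].tolist())
    for t in("tin","inner_lid","knob_top","outer_lid","tray","tray_grip","sweet_1","bag_roll_stand","mikan_cup_1","tape_roll_1","gold_jar_1"):
        print(t,[(round(o["score"],2),np.round(o["bbox"]).astype(int).tolist()) for o in r.outline_of(t,n)[:4]])
print({k:np.round(v,3).tolist() for k,v in r.read_state().items()})
E
```

```text
pics
side [ 0.49584476 -0.96692679  1.01311032] [[1.0, -0.004, 0.019], [-0.017, -0.645, 0.764], [0.009, -0.764, -0.645]] [[533.4615499910852, 0.0, 283.22694025322784], [0.0, 533.4615499910852, 206.00147627501113], [0.0, 0.0, 1.0]]
tin [(0.79, [330, 318, 50, 63])]
inner_lid [(0.54, [235, 174, 8, 13])]
knob_top [(0.59, [233, 176, 5, 15])]
outer_lid [(0.73, [210, 152, 34, 28]), (0.72, [236, 187, 47, 34]), (0.36, [250, 262, 58, 46])]
tray [(0.6, [248, 263, 54, 44])]
tray_grip [(0.92, [247, 264, 60, 46])]
sweet_1 [(0.54, [238, 252, 11, 12]), (0.51, [254, 260, 10, 13]), (0.41, [240, 261, 4, 8])]
bag_roll_stand [(0.87, [357, 152, 177, 193]), (0.75, [248, 263, 54, 42])]
mikan_cup_1 [(0.53, [301, 152, 12, 27])]
tape_roll_1 [(0.96, [387, 286, 44, 32])]
gold_jar_1 [(0.6, [268, 158, 24, 32])]
top [0.48218756 0.15629117 1.23047669] [[0.0, -0.999, 0.045], [-1.0, -0.001, -0.008], [0.008, -0.045, -0.999]] [[411.02037046214633, 0.0, 271.8081184559325], [0.0, 411.02037046214633, 204.90932679147392], [0.0, 0.0, 1.0]]
tin [(0.88, [394, 176, 43, 42])]
inner_lid [(0.56, [214, 261, 10, 8]), (0.26, [320, 24
[... 167 characters left out ...]
, 50, 48]), (0.38, [392, 172, 48, 43])]
tray_grip [(0.68, [322, 241, 56, 51])]
sweet_1 [(0.63, [310, 251, 7, 11]), (0.42, [319, 249, 7, 10])]
bag_roll_stand [(0.56, [214, 260, 42, 50])]
mikan_cup_1 [(0.59, [155, 185, 31, 34])]
tape_roll_1 [(0.87, [355, 127, 26, 30])]
gold_jar_1 [(0.74, [177, 222, 30, 23])]
{'time': 1.2, 'joint_positions': [1.18, 0.332, -0.065, 1.46, 0.022, 1.35, -0.088], 'joint_vel': [-0.002, -0.0, -0.0, 0.0, -0.001, -0.001, 0.0], 'joint_torque': [-0.001, -62.304, 0.023, -39.012, -0.061, 0.031, -0.0], 'ee_pos': [0.225, -0.583, 0.234], 'eef_rot': [0.983, 0.183, 0.0, 0.0], 'ft_force': [1.115, -1.262, -0.203], 'torque': [0.045, -0.013, 0.008], 'grip_force': 0.0, 'width': 0.087}
```

View pics/top0.png

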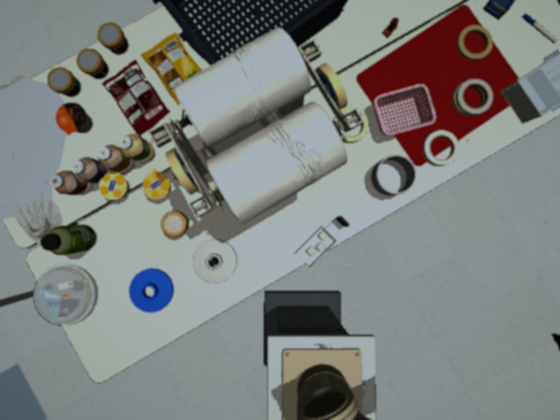

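View pics/side0.png

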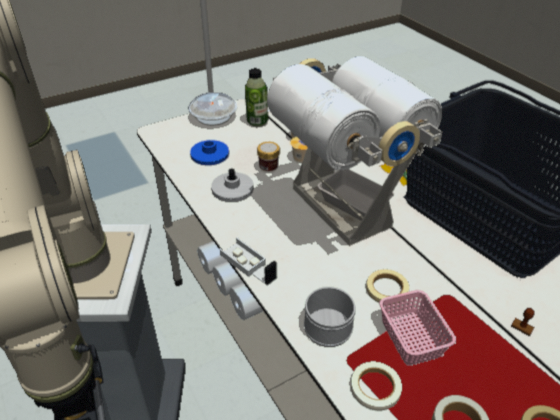

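The top view shows the tin at (392,176), the grey nested lids at (215,261), the blue look-alike at (151,291), and the tray with its grip plate near (342,222) and its mouth near (308,262). The rows can't tilt the tool. So I'll grip the plate across its 36 mm width and let the tray pivot mouth-down in the fingers.

Run:
```python
from h import *
c=cam("top");s=cam("side")
def ctr(n,cc,z,i=0):
    o=r.outline_of(n,"top" if cc is c else "side")
    m=o[i]["mask"].astype(np.uint8); p=cv2.findNonZero(m); e=cv2.minAreaRect(p)
    return onz(cc,e[0],z).round(4).tolist(), np.round(e[1],1).tolist(), round(e[2],1)
for n,z in(("tin",.05),("outer_lid",.015),("knob_top",.06),("tray",.015),("tape_roll_1",.01),("mikan_cup_1",.06),("gold_jar_1",.08)):
    print(n,ctr(n,c,z))
    try: print("  side",ctr(n,s,z, 1 if n=="outer_lid" else 0))
    except Exception as e: print(e)
# dark pixels
g=c["img"].max(2); b=s["img"].max(2)
for nm,im,cc,(x0,x1,y0,y1),z in(("grip",g,c,(328,355,210,232),.06),("gripS",b,s,(262,280,258,285),.03),("knob",g,c,(205,225,252,270),.074),("knobS",b,s,(225,240,166,186),.06)):
    m=(im[y0:y1,x0:x1]<60).astype(np.uint8);p=cv2.findNonZero(m)
    if p is None: print(nm,"none");continue
    e=cv2.minAreaRect(p);u=np.array(e[0])+[x0,y0];print(nm,u,e[1:],m.sum(),onz(cc,u,z).round(4))
for z in(.28,.44):
    print("rolls",[onz(c,u,z).round(3)[:2].tolist() for u in((345,150),(240,218),(318,105),(350,130))])
a=cv2.resize(c["img"][205:280,285:365],None,fx=5,fy=5,interpolation=2);b2=cv2.resize(s["img"][230:305,210:290],None,fx=5,fy=5,interpolation=2)
cv2.imwrite("pics/tray.png",np.hstack([a,b2])[:,:,::-1])
```

```text
tin ([0.6222, -0.2029, 0.05], [39.4, 45.8], 56.3)
  side ([0.6207, -0.2132, 0.05], [50.6, 59.6], 11.3)
outer_lid ([0.2892, 0.5003, 0.015], [43.0, 44.0], 90.0)
  side ([0.3761, 0.3036, 0.015], [29.0, 43.0], 90.0)
knob_top ([0.3776, 0.3122, 0.06], [9.0, 9.0], 90.0)
list index out of range
tray ([0.4373, -0.0036, 0.015], [21.9, 58.0], 45.0)
  side ([0.4352, -0.0068, 0.015], [62.4, 27.3], 31.0)
tape_roll_1 ([0.7846, -0.1078, 0.01], [33.5, 23.5], 78.7)
  side ([0.7761, -0.0786, 0.01], [29.8, 41.5], 68.6)
mikan_cup_1 ([0.5918, 0.4774, 0.06], [28.3, 26.9], 45.0)
  side ([0.578, 0.4345, 0.06], [25.0, 16.0], 90.0)
gold_jar_1 ([0.485, 0.4204, 0.08], [25.0, 28.0], 90.0)
  side ([0.4805, 0.3705, 0.08], [30.0, 22.0], 90.0)
grip [342.00000095 221.5       ] ((12.020814895629883, 4.949747085571289), 45.0) 63 [ 0.488  -0.0528  0.06  ]
gripS [270.  272.5] ((21.0, 10.0), 90.0) 191 [ 0.4872 -0.0583  0.03  ]
knob [213.10000038 261.20000076] ((6.7082037925720215, 8.944271087646484), 63.43495178222656) 54 [0.3769 0.3114 0.074 ]
knobS [231.5 174. ] ((10.0, 7.0), 90.0) 62 [0.372  0.3114 0.06  ]
rolls [[0.654, -0.022], [0.495, 0.222], [0.76, 0.041], [0.701, -0.034]]
rolls [[0.625, 0.008], [0.493, 0.211], [0.713, 0.06], [0.664, -0.002]]
```

View pics/tray.png

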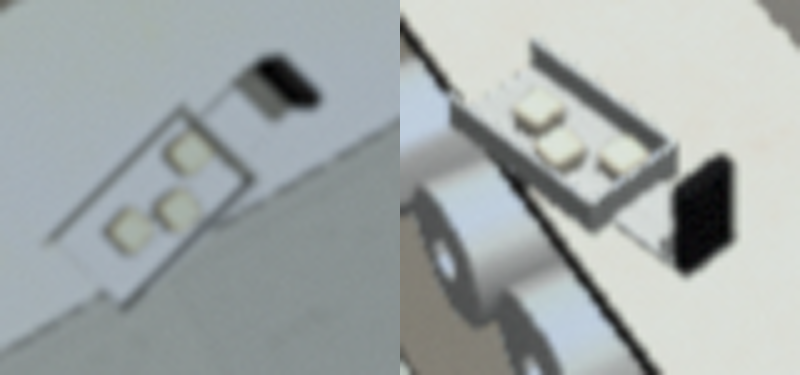

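```bash
cat > go.py <<'E'
import sys
from h import *
# go.py x y z yawdeg(-=keep): tool-frame shift (before turning) and turn to reach target
s=r.read_state();p=np.array(s["ee_pos"]);M=R.from_quat(s["eef_rot"]).as_matrix()
psi=np.degrees(np.arctan2(M[1,0],M[0,0]))
a=sys.argv[1:];t=np.array([p[i] if a[i]=="-" else float(a[i]) for i in range(3)])
d=M.T@(t-p);turn=0 if a[3]=="-" else -np.radians((float(a[3])-psi+180)%360-180)
print("t",round(s["time"],2),"pos",p.round(4),"yaw",psi.round(1),"w",round(s["width"],4),"tilt",np.degrees(np.arccos(-M[2,2])).round(1),"j",np.round(s["joint_positions"],2))
n=int(np.ceil(max(np.linalg.norm(d)/.04,abs(turn)/.122,1)))
print("shift",d.round(4),"turn",round(turn,3),"n",n,"per row",(d/n).round(4),round(turn/n,4))
E
python3 -m pendant '[[0.029,-0.0266,0.0069,0],[0.029,-0.0266,0.0069,0],[0.029,-0.0266,0.0069,0],[0.029,-0.0266,0.0069,0],[0.029,-0.0266,0.0069,0],[0.029,-0.0266,0.0069,0],[0.029,-0.0266,0.0069,0],[0.029,-0.0266,0.0069,0]]' 1 60
python3 -m pendant '[[0.029,-0.0266,0.0069,0],[0.029,-0.0266,0.0069,0],[0.029,-0.0266,0.0069,0],[0.029,-0.0266,0.0069,0],[0.029,-0.0266,0.0069,0],[0.029,-0.0266,0.0069,0],[0.029,-0.0266,0.0069,0]]'
python3 -m pendant '[[0,0,0,-0.122],[0,0,0,-0.122],[0,0,0,-0.122],[0,0,0,-0.122],[0,0,0,-0.122],[0,0,0,-0.122],[0,0,0,-0.122],[0,0,0,-0.122]]'
python3 -m pendant '[[0,0,0,-0.122],[0,0,0,-0.122],[0,0,0,-0.122],[0,0,0,-0.122],[0,0,0,-0.122],[0,0,0,-0.122],[0,0,0,-0.122],[0,0,0,-0.122]]'
python3 go.py 0.488 -0.055 0.13 136
```

```text
time: 2.67
ee_pos: [0.3652, -0.2995, 0.1783]
eef_rot: [0.983, 0.183, 0.0, 0.0]
ft_force: [1.0, -0.0, 1.1]
width: 0.0868
grip_force: 0.0
time: 3.25
ee_pos: [0.4879, -0.0528, 0.1302]
eef_rot: [0.983, 0.183, 0.001, 0.0]
ft_force: [0.8, -0.6, -0.3]
width: 0.0871
grip_force: 0.0
time: 3.92
ee_pos: [0.4873, -0.0545, 0.1302]
eef_rot: [0.781, 0.625, 0.0, 0.0]
ft_force: [0.3, 0.8, -0.2]
width: 0.0872
grip_force: 0.0
time: 4.58
ee_pos: [0.4872, -0.0546, 0.1302]
eef_rot: [0.397, 0.918, -0.0, 0.0]
ft_force: [0.2, -0.3, -0.2]
width: 0.087
grip_force: 0.0
t 4.58 pos [ 0.4872 -0.0546  0.1302] yaw 133.3 w 0.087 tilt 0.0 j [ 0.72  0.2  -0.76  1.9   0.15  1.1   0.65]
shift [-0.0008  0.0003  0.0002] turn -0.048 n 1 per row [-0.0008  0.0003  0.0002] -0.0479
```

```bash
python3 -m pendant '[[0,0,0.026,-0.048],[0,0,0.026,0],[0,0,0.026,0],[0,0,0.026,0],[0,0,0,0]]' 1 60
python3 -m pendant '[[0,0,0,0],[0,0,0,0],[0,0,0,0],[0,0,0,0],[0,0,0,0],[0,0,0,0],[0,0,0,0],[0,0,0,0]]' 0 60
python3 -m pendant '[[0,0,-0.005,0],[0,0,-0.01,0],[0,0,-0.01,0],[0,0,-0.01,0],[0,0,0,0],[0,0,0,0]]'
python3 go.py - - 0.26 90
python3 - <<'E'
from h import *
c=cam("side");t=cam("top")
a=cv2.resize(c["img"][200:305,180:300],None,fx=4,fy=4,interpolation=2)
b=cv2.resize(t["img"][185:290,270:370],None,fx=3,fy=4,interpolation=2)
cv2.imwrite("pics/lift.png",np.hstack([a,b])[:,:,::-1])
E
```

```text
time: 5.0
ee_pos: [0.4843, -0.0544, 0.0221]
eef_rot: [0.377, 0.926, -0.001, -0.003]
ft_force: [-1.3, 1.3, -0.6]
width: 0.0873
grip_force: 0.0
time: 5.67
ee_pos: [0.4873, -0.0546, 0.0262]
eef_rot: [0.377, 0.926, -0.0, 0.0]
ft_force: [-0.2, -0.4, 0.3]
width: 0.0419
grip_force: 0.0
time: 6.17
ee_pos: [0.4878, -0.0548, 0.062]
eef_rot: [0.377, 0.926, -0.0, 0.001]
ft_force: [0.3, -0.2, -1.4]
width: 0.0356
grip_force: 60.0
t 6.17 pos [ 0.4878 -0.0548  0.062 ] yaw 135.6 w 0.0356 tilt 0.1 j [ 0.68  0.3  -0.74  1.96  0.25  0.96  0.62]
shift [-4.00e-04  1.00e-04 -1.98e-01] turn 0.797 n 7 per row [-0.0001  0.     -0.0283] 0.1138
```

View pics/lift.png

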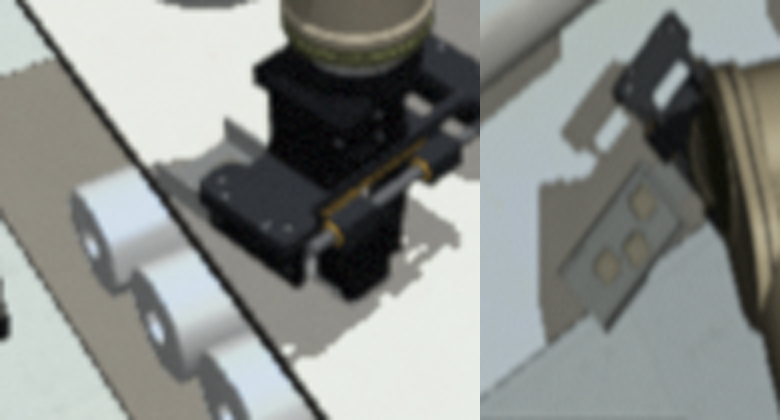

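The tray is held level, with the sweets at about crop (600–650, 200–265). Next I'll lift it gently while turning, then check the state.

```bash
python3 -m pendant '[[0,0,-0.01,0.04],[0,0,-0.02,0.08],[0,0,-0.03,0.12],[0,0,-0.03,0.12],[0,0,-0.02,0.12],[0,0,-0.015,0.12],[0,0,-0.01,0.12],[0,0,-0.003,0.06]]'
python3 -m pendant '[[0,0,0,0.02],[0,0,0,0]]'
python3 go.py 0.6215 -0.385 0.2 90
```

```text
time: 6.93
ee_pos: [0.4877, -0.0545, 0.2004]
eef_rot: [0.704, 0.711, 0.0, 0.001]
ft_force: [-0.0, 0.6, -2.9]
width: 0.0355
grip_force: 60.0
time: 7.1
ee_pos: [0.4869, -0.0545, 0.1985]
eef_rot: [0.708, 0.706, -0.0, -0.0]
ft_force: [0.5, 0.6, -1.9]
width: 0.0351
grip_force: 60.0
t 7.1 pos [ 0.4869 -0.0545  0.1985] yaw 89.9 w 0.0351 tilt 0.0 j [ 0.67  0.11 -0.69  1.83  0.07  1.23 -0.04]
shift [-0.3302  0.1354 -0.0016] turn -0.002 n 9 per row [-0.0367  0.015  -0.0002] -0.0003
```

```bash
python3 -m pendant '[[-0.0074,0.003,0,0],[-0.0148,0.0061,0,0],[-0.0222,0.0091,0,0],[-0.0278,0.0114,0,0],[-0.0278,0.0114,0,0],[-0.0278,0.0114,0,0],[-0.0278,0.0114,0,0],[-0.0278,0.0114,0,0]]'
python3 -m pendant '[[-0.0278,0.0114,0,0],[-0.0278,0.0114,0,0],[-0.0278,0.0114,0,0],[-0.0222,0.0091,0,0],[-0.0194,0.008,0,0],[-0.0148,0.0061,0,0],[-0.0074,0.003,0,0],[0,0,0,0]]'
python3 go.py 0.6215 -0.385 0.13 90
python3 - <<'E'
from h import *
c=cam("side");t=cam("top")
a=cv2.resize(c["img"][180:420,200:480],None,fx=1.6,fy=2,interpolation=2)
b=cv2.resize(t["img"][100:260,330:500],None,fx=2,fy=3,interpolation=2)
cv2.imwrite("pics/over.png",np.hstack([a,b])[:,:,::-1])
for n in("side","top"):
  for k in("tin","tray"):
    print(n,k,[(round(o["score"],2),np.round(o["bbox"]).astype(int).tolist()) for o in r.outline_of(k,n)[:2]])
print("pred tin rim side/top",[proj(q,(.6215,-.207,.08)).round() for q in(c,t)], "mouth", [proj(q,(.6215,-.385+.162,.165)).round() for q in(c,t)])
E
```

```text
time: 7.77
ee_pos: [0.5618, -0.2417, 0.1978]
eef_rot: [0.708, 0.706, -0.001, -0.0]
ft_force: [1.2, -0.1, -1.9]
width: 0.0356
grip_force: 60.0
time: 8.43
ee_pos: [0.6209, -0.3886, 0.1971]
eef_rot: [0.709, 0.705, -0.001, -0.001]
ft_force: [0.6, 1.0, -2.1]
width: 0.0354
grip_force: 60.0
t 8.43 pos [ 0.6209 -0.3886  0.1971] yaw 89.7 w 0.0354 tilt 0.1 j [ 0.78  0.64 -0.47  1.15  0.28  1.42  0.34]
shift [0.0037 0.0007 0.0671] turn -0.005 n 2 per row [0.0018 0.0003 0.0335] -0.0027
side tin [(0.71, [317, 318, 23, 58])]
side tray [(0.7, [356, 115, 180, 120]), (0.57, [341, 343, 16, 32])]
top tin [(0.64, [394, 177, 46, 44]), (0.64, [173, 222, 32, 24])]
top tray [(0.69, [393, 174, 46, 40]), (0.64, [452, 171, 75, 26])]
pred tin rim side/top [array([330., 306.]), array([398., 174.])] mouth [array([334., 286.]), array([414., 170.])]
```

View pics/over.png

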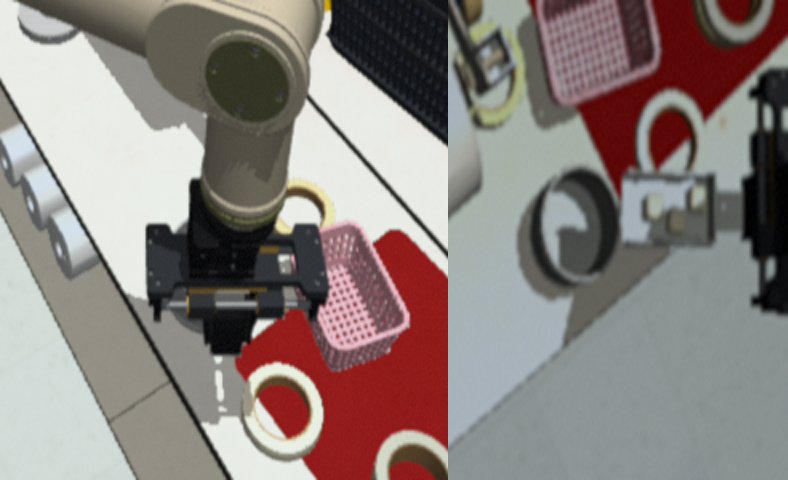

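The top view shows the tray level beside the tin, with its mouth at about (417,169) and all the sweets inside. The tin's rim centre is near (396,175). I'll fit the tin position properly with a silhouette model.

```bash
cat > fit.py <<'E'
from h import *
from scipy.optimize import least_squares
a=np.linspace(0,2*np.pi,60)
def cyl(x,y,pr): return np.vstack([np.c_[x+q*np.cos(a),y+q*np.sin(a),0*a+z] for q,z in pr])
def bb(c,P):
    q=np.array([proj(c,p) for p in P]);return np.r_[q.min(0),q.max(0)]
def fit(obs,pr,x0):
    f=lambda v:np.concatenate([bb(c,cyl(*v,pr))-b for c,b in obs])
    s=least_squares(f,x0,loss="soft_l1",diff_step=1e-4);return s.x.round(4),s.fun.round(1)
def box(o): u,v,w,h=o["bbox"];return np.array([u-w/2,v-h/2,u+w/2,v+h/2])
E
python3 - <<'E'
from fit import *
t=cam("top");s=cam("side")
b0=lambda u,v,w,h:np.array([u-w/2,v-h/2,u+w/2,v+h/2])
T=[(.056,0),(.056,.08)]
bt=box(r.outline_of("tin","top")[0]);print(bt)
print(fit([(t,bt)],T,(.62,-.2)));print(fit([(s,b0(330,318,50,63))],T,(.62,-.2)))
print(fit([(t,bt),(t,b0(394,176,43,42)),(s,b0(330,318,50,63))],T,(.62,-.2)))
L=[(.064,.002),(.064,.019)]
print("lid",fit([(t,b0(216,260,40,49))],L,(.377,.31)),fit([(s,b0(236,187,47,34))],L,(.377,.31)))
E
```

```text
[370.65 153.15 417.15 196.05]
(array([ 0.6229, -0.2066]), array([-0.1,  0.7,  0.1, -0.7]))
(array([ 0.6223, -0.2068]), array([-0.9,  0.6,  0.9, -0.5]))
(array([ 0.6212, -0.2067]), array([-0.1,  1.3,  0.1, -0.2, -1.9, -0.6,  1.8, -1.1, -1.4,  0.5,  0.4,
       -0.6]))
lid (array([0.3747, 0.3107]), array([-2. ,  2.6,  2.2, -2.3])) (array([0.3832, 0.3104]), array([ 2.2,  2.5, -2.3, -1.1]))
```

```bash
python3 -m pendant '[[0.001,0,0.01,0],[0.002,0.001,0.02,0],[0.001,0,0.025,0],[0,0,0.012,0],[0,0,0.008,0],[0,0,0,0],[0,0,0,0]]' 0 60
python3 -m pendant '[[0,0,0,0],[0,0,0,0],[0,0,0,0]]' 0 12
python3 -m pendant '[[0,0,0,0],[0,0,0,0],[0,0,0,0],[0,0,0,0]]' 0 3
python3 go.py 0.622 -0.365 0.155 90
python3 - <<'E'
from h import *
c=cam("side");t=cam("top")
b=cv2.resize(t["img"][140:210,360:470],None,fx=4,fy=4,interpolation=2)
cv2.imwrite("pics/rest.png",b[:,:,::-1])
E
```

```text
time: 9.47
ee_pos: [0.6229, -0.3817, 0.1245]
eef_rot: [0.708, 0.706, 0.0, 0.0]
ft_force: [0.2, 0.5, -1.7]
width: 0.0353
grip_force: 60.0
time: 9.72
ee_pos: [0.6233, -0.3818, 0.1253]
eef_rot: [0.708, 0.706, 0.0, 0.001]
ft_force: [-1.0, -0.0, -2.1]
width: 0.036
grip_force: 12.0
time: 10.05
ee_pos: [0.623, -0.3817, 0.1244]
eef_rot: [0.708, 0.706, 0.0, 0.0]
ft_force: [-0.3, -0.4, -0.2]
width: 0.0362
grip_force: 3.0
t 10.05 pos [ 0.623  -0.3817  0.1244] yaw 89.8 w 0.0362 tilt 0.0 j [ 0.78  0.68 -0.47  1.24  0.3   1.29  0.31]
shift [ 0.0166 -0.001  -0.0306] turn -0.003 n 1 per row [ 0.0166 -0.001  -0.0306] -0.0031
```

View pics/rest.png

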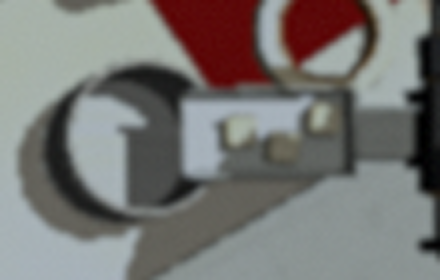

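The tray now rests on the near rim with its mouth over the tin (crop (185,135)) and the sweets still inside. I'll raise the grip so the tray tilts about the rim.

```bash
python3 -m pendant '[[0.0045,0,-0.007,0],[0.0045,0,-0.007,0],[0.0045,0,-0.007,0],[0.0045,0,-0.007,0],[0,0,0,0]]' 0 3
python3 -m pendant '[[0.0055,0,-0.006,0],[0.0055,0,-0.005,0],[0.0055,0,-0.005,0],[0.0055,0,-0.005,0],[0.0055,0,-0.005,0],[0.006,0,-0.004,0],[0,0,0,0]]'
python3 go.py 0.622 -0.2994 0.195 90
python3 - <<'E'
from h import *
c=cam("side");t=cam("top")
a=cv2.resize(c["img"][230:410,270:400],None,fx=3,fy=3,interpolation=2)
b=cv2.resize(t["img"][130:220,360:460],None,fx=4,fy=6,interpolation=2)
cv2.imwrite("pics/tip.png",np.hstack([a,b])[:,:,::-1])
E
```

```text
time: 10.57
ee_pos: [0.6241, -0.362, 0.1547]
eef_rot: [0.708, 0.707, 0.001, 0.001]
ft_force: [1.1, 1.0, -1.1]
width: 0.0359
grip_force: 3.0
time: 11.15
ee_pos: [0.6238, -0.3281, 0.1834]
eef_rot: [0.708, 0.707, 0.001, 0.0]
ft_force: [0.0, 0.9, -0.9]
width: 0.0359
grip_force: 3.0
t 11.15 pos [ 0.6238 -0.3281  0.1834] yaw 89.9 w 0.0359 tilt 0.1 j [ 0.74  0.58 -0.5   1.26  0.27  1.36  0.26]
shift [ 0.0287 -0.0018 -0.0116] turn -0.001 n 1 per row [ 0.0287 -0.0018 -0.0116] -0.0012
```

View pics/tip.png

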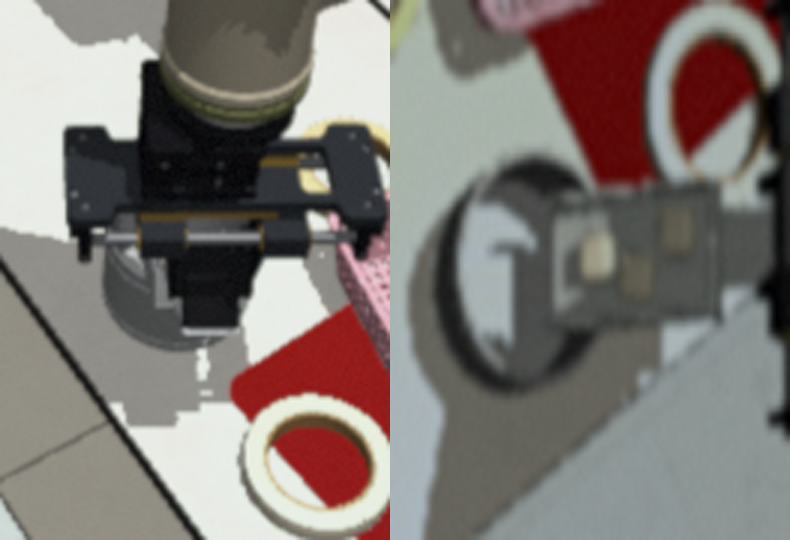

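Apparent length agrees with a tilt of about 40°, and the sweets have not slid yet. I'll keep tilting.

```bash
python3 -m pendant '[[0.0055,0,-0.003,0],[0.0055,0,-0.003,0],[0.0055,0,-0.002,0],[0.0055,0,-0.002,0],[0.006,0,-0.002,0],[0,0,0,0],[0,0,0,0]]' 0 3
python3 -m pendant '[[0.004,0,-0.001,0],[0.004,0,-0.001,0],[0.004,0,-0.001,0],[0.003,0,-0.001,0],[0,0,0,0],[0,0,0,0]]'
python3 go.py 0.622 -0.284 0.2 90
python3 - <<'E'
from h import *
c=cam("side");t=cam("top")
a=cv2.resize(c["img"][230:410,270:400],None,fx=3,fy=3,interpolation=2)
b=cv2.resize(t["img"][130:220,360:460],None,fx=4,fy=6,interpolation=2)
cv2.imwrite("pics/tip2.png",np.hstack([a,b])[:,:,::-1])
E
```

```text
time: 11.83
ee_pos: [0.6232, -0.3014, 0.1943]
eef_rot: [0.708, 0.706, 0.0, 0.0]
ft_force: [-0.3, -0.1, -0.2]
width: 0.036
grip_force: 3.0
time: 12.33
ee_pos: [0.6232, -0.2868, 0.1982]
eef_rot: [0.708, 0.706, -0.0, 0.0]
ft_force: [-0.4, -0.8, -1.0]
width: 0.036
grip_force: 3.0
t 12.33 pos [ 0.6232 -0.2868  0.1982] yaw 89.9 w 0.036 tilt 0.0 j [ 0.71  0.54 -0.52  1.3   0.26  1.37  0.2 ]
shift [ 0.0028 -0.0012 -0.0018] turn -0.003 n 1 per row [ 0.0028 -0.0012 -0.0018] -0.0026
```

View pics/tip2.png

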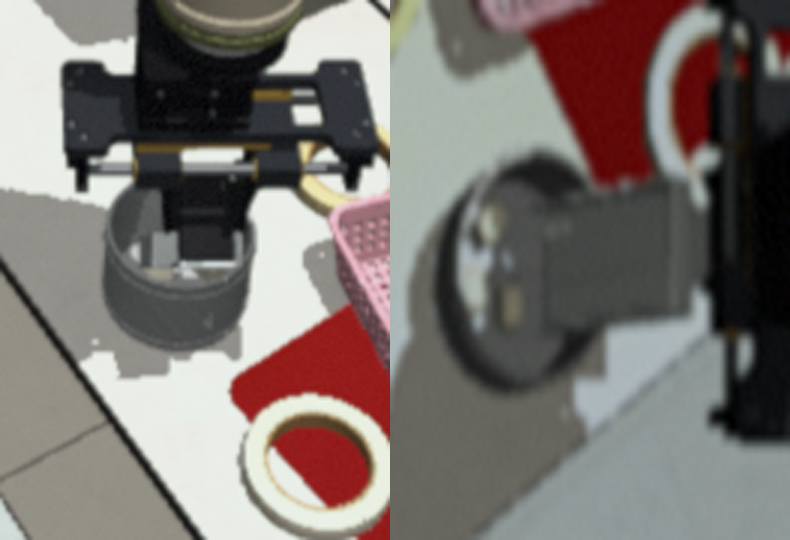

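The tray is empty and all three sweets lie in the tin, at about crop (490,225), (470,285) and (510,305). Next I'll firm the grip, lift out and carry the tray back to clear table.

```bash
python3 -m pendant '[[0,0,0,0],[0,0,0,0],[0,0,-0.01,0],[0,0,-0.02,0],[0,0,-0.02,0],[0,0,-0.02,0],[0,0,-0.01,0],[0,0,0,0]]' 0 60
python3 go.py 0.445 0.015 0.24 119
```

```text
time: 13.1
ee_pos: [0.6241, -0.2872, 0.2814]
eef_rot: [0.708, 0.706, 0.001, 0.002]
ft_force: [1.0, 0.1, -0.6]
width: 0.035
grip_force: 60.0
t 13.1 pos [ 0.6241 -0.2872  0.2814] yaw 89.8 w 0.035 tilt 0.3 j [ 0.7   0.5  -0.52  1.18  0.24  1.52  0.22]
shift [ 0.3017 -0.1802  0.0401] turn -0.509 n 9 per row [ 0.0335 -0.02    0.0045] -0.0566
```

```bash
python3 -m pendant '[[0.015,-0.009,0,0],[0.03,-0.018,0.002,0],[0.03,-0.018,0.005,0],[0.03,-0.018,0.005,0],[0.03,-0.018,0.005,0],[0.03,-0.018,0.005,0],[0.03,-0.018,0.005,0],[0.03,-0.018,0.005,0]]'
python3 -m pendant '[[0.03,-0.018,0.005,0],[0.03,-0.018,0.003,0],[0.017,-0.01,0,0],[0,0,0,-0.1],[0,0,0,-0.11],[0,0,0,-0.11],[0,0,0,-0.11],[0,0,0,-0.08]]'
python3 -m pendant '[[0,0,0,0]]'
python3 go.py 0.445 0.015 0.165 119
python3 - <<'E'
from h import *
c=cam("side");t=cam("top")
for n in("tin","tray","sweet_1"):
  for v in("side","top"): print(n,v,[(round(o["score"],2),np.round(o["bbox"]).astype(int).tolist()) for o in r.outline_of(n,v)[:3]])
cv2.imwrite("pics/carry.png",np.hstack([cv2.resize(c["img"][180:330,170:300],None,fx=3,fy=3),cv2.resize(t["img"][170:290,260:360],None,fx=3.75,fy=3.75)])[:,:,::-1])
E
```

```text
time: 13.77
ee_pos: [0.4872, -0.0605, 0.2447]
eef_rot: [0.708, 0.706, -0.0, -0.0]
ft_force: [0.5, 0.5, -0.4]
width: 0.0355
grip_force: 60.0
time: 14.43
ee_pos: [0.4425, 0.0154, 0.2372]
eef_rot: [0.505, 0.863, -0.0, -0.0]
ft_force: [0.5, -0.4, -1.9]
width: 0.0355
grip_force: 60.0
time: 14.52
ee_pos: [0.4425, 0.0155, 0.2372]
eef_rot: [0.506, 0.863, -0.0, -0.0]
ft_force: [0.2, 0.7, -1.6]
width: 0.0354
grip_force: 60.0
t 14.52 pos [0.4425 0.0155 0.2372] yaw 119.3 w 0.0354 tilt 0.1 j [ 0.61 -0.05 -0.72  1.87 -0.03  1.31  0.42]
shift [-0.0017  0.002   0.0722] turn 0.005 n 2 per row [-0.0008  0.001   0.0361] 0.0023
tin side [(0.73, [332, 316, 52, 63])]
tin top [(0.96, [393, 176, 46, 41]), (0.66, [305, 249, 30, 32]), (0.32, [356, 124, 29, 33])]
tray side [(0.87, [245, 202, 30, 44])]
tray top [(0.58, [305, 250, 26, 27])]
sweet_1 side [(0.61, [327, 314, 9, 10])]
sweet_1 top [(0.45, [388, 181, 6, 8]), (0.28, [214, 260, 13, 10])]
```

```bash
python3 -m pendant '[[0,0.002,0.02,0],[0,0,0.03,0],[0,0,0.02,0],[0,0,0.006,0],[0,0,0,0]]' 0 60
python3 -m pendant '[[0,0,0,0],[0,0,0,0],[0,0,0.004,0],[-0.005,0,0.004,0],[0,0,0,0]]' 0 3
python3 -m pendant '[[-0.012,0,0.004,0],[-0.012,0,0.006,0],[-0.012,0,0.007,0],[-0.012,0,0.008,0],[0,0,0,0]]'
python3 -m pendant '[[-0.01,0,0.008,0],[-0.01,0,0.01,0],[-0.01,0,0.011,0],[-0.01,0,0.012,0],[0,0,0,0]]'
python3 go.py - - 0.06 119
```

```text
time: 15.33
ee_pos: [0.4439, 0.0165, 0.1609]
eef_rot: [0.507, 0.862, -0.0, -0.001]
ft_force: [-0.2, -0.5, -2.2]
width: 0.0354
grip_force: 60.0
time: 15.75
ee_pos: [0.4474, 0.0112, 0.1537]
eef_rot: [0.508, 0.862, -0.0, 0.0]
ft_force: [0.8, -0.6, -1.2]
width: 0.0358
grip_force: 3.0
time: 16.17
ee_pos: [0.4711, -0.0333, 0.1272]
eef_rot: [0.509, 0.861, -0.0, -0.001]
ft_force: [-0.8, -0.5, -1.0]
width: 0.0358
grip_force: 3.0
time: 16.58
ee_pos: [0.4892, -0.0668, 0.0854]
eef_rot: [0.508, 0.861, -0.001, -0.002]
ft_force: [-1.0, -1.2, -0.6]
width: 0.0358
grip_force: 3.0
t 16.58 pos [ 0.4892 -0.0668  0.0854] yaw 118.9 w 0.0358 tilt 0.2 j [ 0.63  0.26 -0.65  1.94  0.18  1.01  0.41]
shift [-0.0001  0.0001  0.0254] turn -0.001 n 1 per row [-0.0001  0.0001  0.0254] -0.0013
```

```bash
python3 -m pendant '[[-0.005,0,0.008,0],[-0.005,0,0.008,0],[-0.005,0,0.009,0],[0,0,0,0],[0,0,0,0]]'
python3 - <<'E'
from h import *
c=cam("side");t=cam("top")
cv2.imwrite("pics/down.png",np.hstack([cv2.resize(c["img"][180:330,170:300],None,fx=3,fy=3,interpolation=2),cv2.resize(t["img"][190:290,270:350],None,fx=4.5,fy=4.5,interpolation=2)])[:,:,::-1])
E
```

```text
time: 17.0
ee_pos: [0.4969, -0.0779, 0.0626]
eef_rot: [0.507, 0.862, -0.0, -0.0]
ft_force: [-0.4, 0.5, -0.2]
width: 0.0365
grip_force: 3.0
```

View pics/down.png

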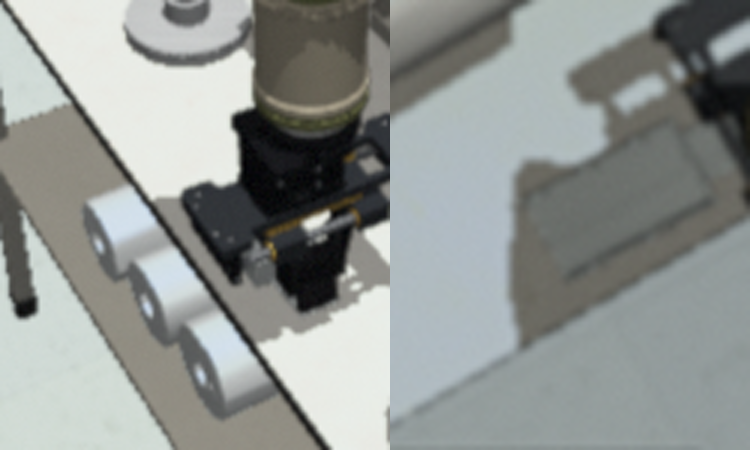

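The tray is nearly flat, with its mouth down at about crop (545,235) and clear of the table edge. I'll finish lowering and release.

```bash
python3 -m pendant '[[-0.004,0,0.009,0],[-0.004,0,0.009,0],[-0.002,0,0.009,0],[0,0,0.004,0],[0,0,0,0],[0,0,0,0]]' 0 3
python3 -m pendant '[[0,0,0,0],[0,0,0,0],[0,0,0,0],[0,0,0,0],[0,0,0,0],[0,0,0,0]]' 1 3
python3 -m pendant '[[0,0,-0.02,0],[0,0,-0.03,0],[0,0,-0.04,0],[0,0,-0.04,0],[0,0,-0.02,0]]'
python3 go.py 0.37 0.27 0.18 -
python3 - <<'E'
from fit import *
c=cam("side");t=cam("top")
cv2.imwrite("pics/rel.png",np.hstack([cv2.resize(c["img"][180:330,170:300],None,fx=3,fy=3,interpolation=2),cv2.resize(t["img"][190:290,270:350],None,fx=4.5,fy=4.5,interpolation=2)])[:,:,::-1])
for v,cc in(("side",c),("top",t)):
  for n in("tray","outer_lid","knob_top"): print(n,v,[(round(o["score"],2),np.round(o["bbox"],1).tolist()) for o in r.outline_of(n,v)[:3]])
g=c["img"].max(2).astype(int)
# tray in side view
K=[((.062),.046),((.023),.02),((.010),.074)]
for nm,im,cc,(x0,x1,y0,y1) in(("top",t["img"].max(2),t,(203,227,250,272)),("side",c["img"].max(2),c,(222,242,164,188))):
    m=(im[y0:y1,x0:x1]<50).astype(np.uint8);x,y,w,h=cv2.boundingRect(cv2.findNonZero(m));print("knob",nm,x+x0,y+y0,w,h,m.sum())
    b=np.array([x+x0,y+y0,x+x0+w,y+y0+h])-.5; print(fit([(cc,b)],[(.010,.048),(.010,.074)],(.377,.311)))
E
```

```text
time: 17.6
ee_pos: [0.5017, -0.0864, 0.0316]
eef_rot: [0.507, 0.862, -0.0, -0.001]
ft_force: [-0.9, 1.4, -1.4]
width: 0.0358
grip_force: 3.0
time: 18.1
ee_pos: [0.5021, -0.0867, 0.0321]
eef_rot: [0.507, 0.862, -0.0, 0.0]
ft_force: [-0.0, -0.5, -0.3]
width: 0.0684
grip_force: 0.0
time: 18.52
ee_pos: [0.5035, -0.0864, 0.1867]
eef_rot: [0.507, 0.862, 0.001, 0.002]
ft_force: [0.6, 0.1, -0.4]
width: 0.0864
grip_force: 0.0
t 18.52 pos [ 0.5035 -0.0864  0.1867] yaw 119.1 w 0.0864 tilt 0.3 j [ 0.69  0.17 -0.66  1.8   0.11  1.21  0.5 ]
shift [0.3764 0.0565 0.0056] turn 0 n 10 per row [0.0376 0.0057 0.0006] 0.0
tray side [(0.79, [259.9, 272.2, 40.8, 44.6])]
outer_lid side [(0.74, [207.0, 152.0, 37.2, 28.0]), (0.73, [232.8, 189.4, 40.1, 32.6])]
knob_top side [(0.61, [231.6, 177.1, 3.9, 11.2])]
tray top [(0.78, [326.0, 230.4, 57.6, 41.4])]
outer_lid top [(0.91, [214.7, 260.1, 40.4, 46.9]), (0.56, [151.0, 290.1, 43.8, 46.4])]
knob_top top [(0.65, [211.7, 259.4, 6.5, 8.9])]
knob top 209 258 9 8 44
(array([0.375 , 0.3133]), array([ 0.3,  0. , -0.3, -0. ]))
knob side 229 170 6 10 48
(array([0.3723, 0.3076]), array([-0.6, -0.5,  0.6,  0.5]))
```

```bash
python3 -m pendant '[[0,0,0,0.12],[0,0,0,0.12],[0,0,0,0.12],[0,0,0,0.12],[0,0,0,0.12],[0,0,0,0.12],[0,0,0,0.12],[0,0,0,0.12]]' 1 40
python3 -m pendant '[[0,0,0,0.12],[0,0,0,0.12],[0,0,0,0.12],[0,0,0,0.12],[0,0,0,0.06],[0,0,0,0]]'
python3 go.py 0.42 0.1 0.18 -
python3 - <<'E'
from fit import *
c=cam("side");t=cam("top")
for v,cc in(("side",c),("top",t)):
  y=np.radians(119);u=np.array([np.cos(y),np.sin(y),0]);w=np.array([-u[1],u[0],0]);o=np.array([.5017,-.0864,0])+.102*u
  P=[o+a*u+b*w+[0,0,z] for a,b,z in [(60,31,0),(60,-31,0),(60,31,24),(60,-31,24),(-53,31,24),(-53,-31,24),(-53,31,0),(-53,-31,0),(-108,18,60),(-108,-18,60),(-108,18,0),(-108,-18,0)] for a,b,z in[(a/1e3,b/1e3,z/1e3)]]
  print(v,"pred",bb(cc,P).round(1),"obs",[box(q).round(1) for q in r.outline_of("tray",v)[:1]])
E
```

```text
time: 19.58
ee_pos: [0.5016, -0.0865, 0.1811]
eef_rot: [0.849, 0.528, -0.001, -0.001]
ft_force: [-1.0, 0.4, -0.4]
width: 0.0872
grip_force: 0.0
time: 20.08
ee_pos: [0.5016, -0.0865, 0.1811]
eef_rot: [0.959, 0.284, -0.001, -0.0]
ft_force: [0.2, -0.6, 0.3]
width: 0.087
grip_force: 0.0
t 20.08 pos [ 0.5016 -0.0865  0.1811] yaw 32.9 w 0.087 tilt 0.1 j [ 0.57  0.15 -0.53  1.81  0.08  1.2  -0.98]
shift [ 0.0329 -0.2009  0.0013] turn 0 n 6 per row [ 0.0055 -0.0335  0.0002] 0.0
side pred [235.5 238.6 283.6 293.4] obs [array([238. , 244.2, 281.4, 296.4])]
top pred [297.4 210.1 358.7 253. ] obs [array([300.2, 216.8, 335.4, 250.8])]
```

```bash
python3 -m pendant '[[0.0055,-0.0335,0,0],[0.0055,-0.0335,0,0],[0.0055,-0.0335,0,0],[0.0055,-0.0335,0,0],[0.0055,-0.0335,0,0],[0.0055,-0.0335,0,0]]'
python3 -m pendant '[[0.0127,-0.0337,0,0],[0.0127,-0.0337,0,0],[0.0127,-0.0337,0,0],[0.0127,-0.0337,0.008,0],[0.0127,-0.0337,0.01,0],[0.0127,-0.0337,0.01,0],[0,0,0,0]]'
python3 go.py 0.3745 0.311 0.062 -
```

```text
time: 20.78
ee_pos: [0.419, 0.101, 0.182]
eef_rot: [0.958, 0.286, 0.0, 0.0]
ft_force: [1.3, 0.5, -0.0]
width: 0.087
grip_force: 0.0
time: 21.37
ee_pos: [0.3695, 0.3168, 0.1527]
eef_rot: [0.957, 0.289, -0.001, -0.002]
ft_force: [-1.4, -0.4, 0.6]
width: 0.0871
grip_force: 0.0
t 21.37 pos [0.3695 0.3168 0.1527] yaw 33.6 w 0.0871 tilt 0.2 j [ 0.07  0.2  -0.94  1.88  0.17  1.15 -1.92]
shift [0.001  0.0079 0.0907] turn 0 n 3 per row [0.0003 0.0026 0.0302] 0.0
```

```bash
python3 -m pendant '[[0.0005,0.004,0.03,0],[0.0005,0.004,0.03,0],[0,0,0.025,0],[0,0,0.005,0],[0,0,0,0]]' 1 40
python3 go.py 0.3745 0.311 0.063 -
python3 - <<'E'
from h import *
c=cam("side");t=cam("top")
# where is knob still visible?
for v in("side","top"): print(v,[(round(o["score"],2),np.round(o["bbox"],1).tolist()) for n in("knob_top","outer_lid") for o in r.outline_of(n,v)[:2]])
cv2.imwrite("pics/knob.png",np.hstack([cv2.resize(c["img"][130:220,190:280],None,fx=5,fy=5,interpolation=2),cv2.resize(t["img"][220:310,180:250],None,fx=5,fy=5,interpolation=2)])[:,:,::-1])
E
```

```text
time: 21.78
ee_pos: [0.3775, 0.304, 0.0629]
eef_rot: [0.958, 0.285, -0.002, 0.0]
ft_force: [0.2, -0.8, 1.3]
width: 0.0872
grip_force: 0.0
t 21.78 pos [0.3775 0.304  0.0629] yaw 33.2 w 0.0872 tilt 0.2 j [ 0.02  0.33 -0.88  1.97  0.3   0.98 -2.  ]
shift [ 0.0013 -0.0075 -0.0001] turn 0 n 1 per row [ 0.0013 -0.0075 -0.0001] 0.0
side [(0.74, [233.2, 189.4, 45.6, 27.7]), (0.63, [204.2, 154.4, 21.4, 28.4])]
top [(0.95, [150.2, 289.1, 41.4, 47.1]), (0.78, [216.9, 254.1, 32.9, 31.5])]
```

View pics/knob.png

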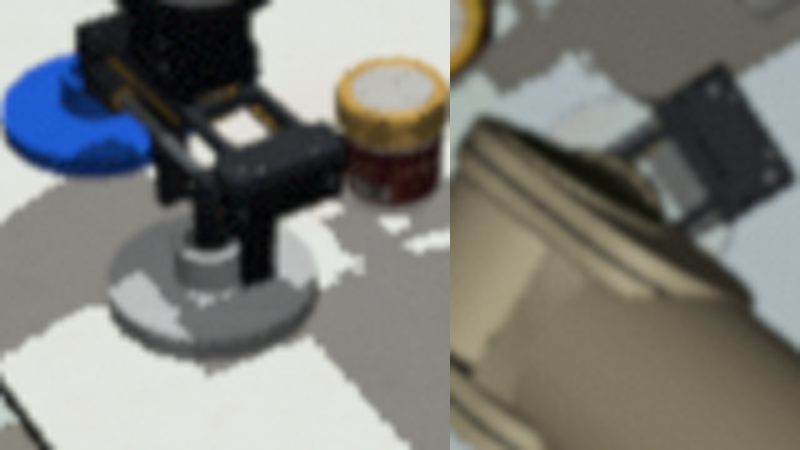

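The fingers straddle the knob at about crop (208,225), with the near finger at (258,245) clear of the collar. I'll centre and close.

```bash
python3 -m pendant '[[0.001,-0.0075,0,0],[0,0,0,0],[0,0,0,0]]' 1 40
python3 go.py 0.3745 0.311 0.063 -
python3 -m pendant '[[0,0,0,0],[0,0,0,0],[0,0,0,0],[0,0,0,0],[0,0,0,0],[0,0,0,0],[0,0,0,0],[0,0,0,0]]' 0 40
python3 -m pendant '[[0,0,0,0],[0,0,0,0],[0,0,0,0],[0,0,0,0],[0,0,0,0],[0,0,0,0]]'
python3 go.py 0.3745 0.311 0.063 -
```

```text
time: 22.33
ee_pos: [0.375, 0.3121, 0.0644]
eef_rot: [0.958, 0.285, 0.0, -0.0]
ft_force: [-0.3, -0.2, -0.2]
width: 0.087
grip_force: 0.0
t 22.33 pos [0.375  0.3121 0.0644] yaw 33.2 w 0.087 tilt 0.0 j [ 0.01  0.33 -0.89  1.96  0.31  0.98 -2.02]
shift [-0.001   0.0006  0.0014] turn 0 n 1 per row [-0.001   0.0006  0.0014] 0.0
time: 23.0
ee_pos: [0.3753, 0.3114, 0.064]
eef_rot: [0.959, 0.285, -0.0, 0.0]
ft_force: [0.4, 0.7, 0.9]
width: 0.0415
grip_force: 0.0
time: 23.5
ee_pos: [0.3751, 0.3117, 0.064]
eef_rot: [0.959, 0.285, 0.0, -0.0]
ft_force: [-0.8, 1.4, -1.6]
width: 0.019
grip_force: 40.0
t 23.5 pos [0.3751 0.3117 0.064 ] yaw 33.1 w 0.019 tilt 0.0 j [ 0.01  0.33 -0.89  1.96  0.31  0.98 -2.02]
shift [-0.0009  0.0002  0.001 ] turn 0 n 1 per row [-0.0009  0.0002  0.001 ] 0.0
```

```bash
python3 -m pendant '[[0,0,-0.005,0],[0,0,-0.012,0],[0,0,-0.02,0],[0,0,-0.025,0],[0,0,-0.025,0],[0,0,-0.025,0],[0,0,-0.018,0],[0,0,-0.01,0]]' 0 40
python3 go.py 0.42 0.1 0.21 -
python3 -m pendant '[[0,0,0,0]]'
```

```text
time: 24.17
ee_pos: [0.3757, 0.3119, 0.207]
eef_rot: [0.959, 0.285, 0.002, 0.0]
ft_force: [0.7, 1.1, -4.2]
width: 0.019
grip_force: 40.0
t 24.17 pos [0.3757 0.3119 0.207 ] yaw 33.1 w 0.019 tilt 0.2 j [ 0.11  0.13 -0.95  1.81  0.12  1.25 -1.86]
shift [-0.0787  0.2016 -0.003 ] turn 0 n 6 per row [-0.0131  0.0336 -0.0005] 0.0
time: 24.25
ee_pos: [0.376, 0.3119, 0.2064]
eef_rot: [0.959, 0.285, 0.002, -0.0]
ft_force: [-0.2, -0.0, -3.9]
width: 0.0188
grip_force: 40.0
```

```bash
python3 -m pendant '[[-0.004,0.01,0,0],[-0.008,0.02,0,0],[-0.012,0.03,0,0],[-0.012,0.03,0,0],[-0.012,0.03,0,0],[-0.012,0.03,0,0],[-0.012,0.03,0,0],[-0.007,0.022,0,0]]'
python3 -m pendant '[[0,0.03,0,0],[0,0.035,0,0],[0,0.035,0,0],[0,0.035,0,0],[0,0.035,0,0],[0,0.035,0,0],[0,0.035,0,0],[0,0.035,0,0]]'
python3 -m pendant '[[0,0.035,0,0],[0.001,0.028,0,0],[0.001,0.018,0,0],[0,0.01,0,0],[0,0,0,0],[0,0,0,0]]'
python3 go.py 0.622 -0.207 0.155 -
python3 - <<'E'
from fit import *
c=cam("side");t=cam("top");s=r.read_state();print(s["ee_pos"])
z=s["ee_pos"][2]-.064
for v,cc in(("side",c),("top",t)):
    for n,pr in(("outer_lid",[(.064,z+.002),(.064,z+.019),(.023,z+.046)]),("tin",[(.056,0),(.056,.08)])):
        o=r.outline_of(n,v)
        for q in o[:2]: print(v,n,round(q["score"],2),box(q).round(1),"pred",bb(cc,cyl(*( s["ee_pos"][:2] if n!="tin" else (.622,-.207)),pr)).round(1))
cv2.imwrite("pics/above.png",c["img"][:,:,::-1])
E
```

```text
time: 24.92
ee_pos: [0.4188, 0.0957, 0.2028]
eef_rot: [0.959, 0.284, -0.001, 0.0]
ft_force: [0.6, 1.0, -3.2]
width: 0.0192
grip_force: 40.0
time: 25.58
ee_pos: [0.5695, -0.133, 0.2022]
eef_rot: [0.959, 0.285, -0.001, -0.0]
ft_force: [1.4, 0.5, -2.7]
width: 0.019
grip_force: 40.0
time: 26.08
ee_pos: [0.6204, -0.2055, 0.2029]
eef_rot: [0.958, 0.285, -0.001, -0.001]
ft_force: [0.2, 1.2, -1.5]
width: 0.0189
grip_force: 40.0
t 26.08 pos [ 0.6204 -0.2055  0.2029] yaw 33.1 w 0.0189 tilt 0.1 j [ 0.59  0.45 -0.47  1.4   0.21  1.34 -0.88]
shift [0.0005 0.0023 0.0479] turn 0 n 2 per row [0.0003 0.0011 0.024 ] 0.0
[ 0.62054944 -0.20463028  0.20387937]
side outer_lid 0.77 [304.  262.8 365.2 311. ] pred [301.8 259.9 362.3 310.6]
side outer_lid 0.73 [190.5 139.1 227.8 166.9] pred [301.8 259.9 362.3 310.6]
side tin 0.82 [301.6 300.8 357.2 346.8] pred [304.  287.1 355.7 349. ]
side tin 0.34 [234.6 241.4 286.  290.8] pred [304.  287.1 355.7 349. ]
top outer_lid 0.96 [380.6 145.2 418.  195.1] pred [380.  146.6 430.4 195.5]
top outer_lid 0.93 [128.5 267.2 173.6 314.4] pred [380.  146.6 430.4 195.5]
top tin 0.53 [369.6 161.  392.8 196.2] pred [370.7 154.1 417.4 195.6]
```

```bash
python3 -m pendant '[[-0.0015,0.002,0.006,0],[0,0,0.012,0],[0,0,0.014,0],[0,0,0.012,0],[0,0,0.008,0],[0,0,0.004,0],[0,0,0,0],[0,0,0,0]]' 0 40
python3 -m pendant '[[0,0,0.003,0],[0,0,0.003,0],[0,0,0.003,0],[0,0,0,0],[0,0,0,0]]'
python3 go.py 0.62 -0.207 0.132 -
```

```text
time: 27.05
ee_pos: [0.621, -0.2089, 0.1482]
eef_rot: [0.959, 0.285, 0.0, 0.0]
ft_force: [-0.6, 0.6, -2.5]
width: 0.0188
grip_force: 40.0
time: 27.47
ee_pos: [0.6215, -0.2078, 0.1396]
eef_rot: [0.958, 0.285, 0.001, -0.0]
ft_force: [1.5, 3.6, -0.3]
width: 0.0192
grip_force: 40.0
t 27.47 pos [ 0.6215 -0.2078  0.1396] yaw 33.2 w 0.0192 tilt 0.1 j [ 0.59  0.5  -0.46  1.47  0.23  1.22 -0.89]
shift [-0.0009 -0.0015  0.0076] turn 0 n 1 per row [-0.0009 -0.0015  0.0076] 0.0
```

```bash
python3 -m pendant '[[0.0012,-0.0012,0,0],[0,0,0,0],[0,0,0,0]]'
python3 -m pendant '[[0,0,0.002,0],[0,0,0.002,0],[0,0,0,0],[0,0,0,0]]'
python3 go.py 0.62 -0.207 0.132 -
python3 - <<'E'
from h import *
print(np.mean([ (cam("side"),r.read_state()["ft_force"])[1] for _ in range(4)],0))
E
```

```text
time: 27.72
ee_pos: [0.6213, -0.2071, 0.1392]
eef_rot: [0.959, 0.285, 0.0, 0.0]
ft_force: [2.1, 2.1, 0.2]
width: 0.0191
grip_force: 40.0
time: 28.05
ee_pos: [0.6212, -0.207, 0.1348]
eef_rot: [0.959, 0.285, 0.0, -0.0]
ft_force: [2.0, 3.1, -0.9]
width: 0.0191
grip_force: 40.0
t 28.05 pos [ 0.6212 -0.207   0.1348] yaw 33.1 w 0.0191 tilt 0.0 j [ 0.59  0.5  -0.46  1.47  0.23  1.22 -0.89]
shift [-0.001  -0.0007  0.0028] turn 0 n 1 per row [-0.001  -0.0007  0.0028] 0.0
[ 1.78605916  2.97587386 -1.35196312]
```

```bash
python3 -m pendant '[[0.0012,-0.001,0,0],[0,0,0.0015,0],[0,0,0.0015,0],[0,0,0,0],[0,0,0,0]]'
python3 -m pendant '[[0,0,0.001,0],[0,0,0,0],[0,0,0,0]]'
python3 go.py 0.62 -0.207 0.132 -
python3 - <<'E'
from h import *
print(np.mean([ (cam("side"),r.read_state()["ft_force"])[1] for _ in range(4)],0),r.read_state()["ee_pos"])
E
```

```text
time: 28.67
ee_pos: [0.6215, -0.2061, 0.132]
eef_rot: [0.959, 0.285, -0.0, 0.0]
ft_force: [0.8, 0.4, -1.5]
width: 0.019
grip_force: 40.0
time: 28.92
ee_pos: [0.6216, -0.206, 0.1319]
eef_rot: [0.959, 0.285, 0.0, 0.0]
ft_force: [-1.4, 2.3, 5.4]
width: 0.0186
grip_force: 40.0
t 28.92 pos [ 0.6216 -0.206   0.1319] yaw 33.1 w 0.0186 tilt 0.0 j [ 0.59  0.51 -0.46  1.48  0.23  1.21 -0.9 ]
shift [-0.0019 -0.     -0.0001] turn 0 n 1 per row [-0.0019 -0.     -0.0001] 0.0
[-2.0144919   1.97915488  5.71273151] [ 0.62159526 -0.20595792  0.13190388]
```

```bash
python3 -m pendant '[[0,0,0,0],[0,0,0,0],[0,0,0,0],[0,0,0,0],[0,0,0,0],[0,0,0,0],[0,0,0,0],[0,0,0,0]]' 1 40
python3 -m pendant '[[0,0,0,0],[0,0,0,0],[0,0,0,0],[0,0,0,0],[0,0,0,0]]'
python3 - <<'E'
from fit import *
c=cam("side");t=cam("top");s=r.read_state();e=s["ee_pos"];print(e)
for v,cc in(("side",c),("top",t)):
    for n,pr in(("outer_lid",[(.064,.07),(.064,.087),(.023,.114)]),("tin",[(.056,0),(.056,.08)])):
        for q in r.outline_of(n,v)[:1]: print(v,n,round(q["score"],2),box(q).round(1),"pred",bb(cc,cyl(*(.622,-.207),pr)).round(1))
E
python3 go.py 0.623 -0.206 0.103 -
```

```text
time: 29.78
ee_pos: [0.6216, -0.2058, 0.131]
eef_rot: [0.959, 0.285, -0.0, 0.0]
ft_force: [0.2, -0.4, -0.4]
width: 0.0647
grip_force: 0.0
time: 30.2
ee_pos: [0.6216, -0.2058, 0.1311]
eef_rot: [0.959, 0.285, 0.0, 0.0]
ft_force: [-0.0, 0.0, -0.1]
width: 0.0861
grip_force: 0.0
[ 0.62164271 -0.20575608  0.1310573 ]
side outer_lid 0.93 [192.7 139.8 226.7 167. ] pred [301.5 282.4 359.7 332.9]
side tin 0.67 [305.2 322.3 355.  350.1] pred [304.  287.1 355.7 349. ]
top outer_lid 0.91 [130.4 265.9 174.  314.3] pred [374.  150.9 421.1 196.7]
top tin 0.61 [369.2 161.5 383.6 192.8] pred [370.7 154.1 417.4 195.6]
t 30.5 pos [ 0.6216 -0.2058  0.1311] yaw 33.1 w 0.0869 tilt 0.0 j [ 0.59  0.51 -0.46  1.48  0.23  1.21 -0.9 ]
shift [0.001  0.0009 0.0281] turn 0 n 1 per row [0.001  0.0009 0.0281] 0.0
```

```bash
python3 -m pendant '[[0.001,0.001,0.008,0],[0,0,0.01,0],[0,0,0.008,0],[0,0,0.0025,0],[0,0,0,0],[0,0,0,0]]' 1 30
python3 -m pendant '[[0,0,0,0],[0,0,0,0],[0,0,0,0],[0,0,0,0],[0,0,0,0],[0,0,0,0],[0,0,0,0],[0,0,0,0]]' 0 30
python3 -m pendant '[[0,0,0,0],[0,0,0,0],[0,0,0,0]]'
python3 go.py 0.623 -0.206 0.203 -
```

```text
time: 31.0
ee_pos: [0.6229, -0.206, 0.1022]
eef_rot: [0.959, 0.285, -0.0, -0.0]
ft_force: [0.2, -0.1, 0.1]
width: 0.087
grip_force: 0.0
time: 31.67
ee_pos: [0.623, -0.206, 0.1026]
eef_rot: [0.959, 0.285, 0.0, -0.0]
ft_force: [0.2, 1.1, 0.7]
width: 0.0445
grip_force: 29.9
time: 31.92
ee_pos: [0.623, -0.206, 0.1026]
eef_rot: [0.959, 0.285, -0.0, -0.0]
ft_force: [-0.0, 0.6, 1.2]
width: 0.0445
grip_force: 29.9
t 31.92 pos [ 0.623  -0.206   0.1026] yaw 33.1 w 0.0445 tilt 0.0 j [ 0.58  0.54 -0.46  1.5   0.25  1.16 -0.91]
shift [ 0.      0.     -0.1004] turn 0 n 3 per row [ 0.      0.     -0.0335] 0.0
```

```bash
python3 -m pendant '[[0,0,-0.004,0],[0,0,-0.006,0],[0,0,-0.01,0],[0,0,-0.016,0],[0,0,-0.02,0],[0,0,-0.02,0],[0,0,-0.015,0],[0,0,-0.01,0]]' 0 30
python3 -m pendant '[[0,0,0,0],[0,0,0,0],[0,0,0,0],[0,0,0,0],[0,0,0,0]]'
python3 - <<'E'
from fit import *
c=cam("side");t=cam("top");s=r.read_state();e=s["ee_pos"];print(e,s["width"],s["grip_force"],s["ft_force"])
z=e[2]-.1026
for v,cc in(("side",c),("top",t)):
    for n,x,pr in(("outer_lid",e[:2],[(.064,.07+z),(.064,.087+z),(.023,.114+z)]),("inner_lid",(.622,-.207),[(.057,.08),(.057,.084),(.01,.142)]),("tin",(.622,-.207),[(.056,0),(.056,.08)]),("tray",(.46,0),[(.05,0)]),("sweet_1",(.6,-.2),[(.01,0)])):
        for q in r.outline_of(n,v)[:2]: print(v,n,round(q["score"],2),box(q).round(1),"pred",bb(cc,cyl(*x,pr)).round(1))
d=c["img"][220:360,270:400]
E
```

```text
time: 32.58
ee_pos: [0.6238, -0.2061, 0.2067]
eef_rot: [0.959, 0.285, 0.001, 0.001]
ft_force: [0.2, -0.6, -0.6]
width: 0.0447
grip_force: 29.9
time: 33.0
ee_pos: [0.6226, -0.206, 0.2024]
eef_rot: [0.959, 0.285, -0.001, -0.0]
ft_force: [-0.1, -0.4, -2.0]
width: 0.0444
grip_force: 29.9
[ 0.62274247 -0.20601515  0.2028402 ] 0.04454407804086091 29.923777929252537 [ 0.21948011 -0.23648062 -1.29287621]
side outer_lid 0.84 [302.4 254.9 367.3 304.7] pred [303.3 251.3 364.9 302.1]
side outer_lid 0.55 [188.9 140.2 224.1 166.6] pred [303.3 251.3 364.9 302.1]
side inner_lid 0.81 [305.8 295.  358.  326.2] pred [304.7 284.2 356.4 327.3]
side tin 0.65 [303.4 313.6 353.8 348.7] pred [304.  287.1 355.7 349. ]
side tray 0.41 [304.6 314.6 353.8 350.2] pred [240.5 250.3 278.9 278.2]
top outer_lid 0.96 [127.2 266.8 172.1 313.5] pred [383.5 143.7 435.2 193.9]
top outer_lid 0.81 [384.6 142.6 424.4 195. ] pred [383.5 143.7 435.2 193.9]
top inner_lid 0.72 [378.6 159.8 394.2 195. ] pred [377.4 153.6 418.2 194. ]
top tin 0.61 [370.  159.5 394.2 197.4] pred [370.7 154.1 417.4 195.6]
top tray 0.59 [298.5 210.9 356.8 249.7] pred [304.2 214.2 337.6 247.7]
```

```bash
python3 -c "
from bench import r
print(r.close_job())"
```

```text
the job is handed in; nothing more can be done
None
```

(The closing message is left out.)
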